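# Put the display light on the knight

### The job

Put the light on the black knight: with a fingertip, push the little black spotlight along its rail until it clicks into the stop straight in front of the knight, and flick the toggle on the chrome lamp base over to on. Only push: do not grip or pick up anything, and leave the knight and the other things on the glass shelf as they stand.

Things in the scene. Friction and masses are not known exactly. Their poses are not given: they have to be found in the camera images.
- shelf: Fixed glass shelf, 600 mm long (its y) by 210 mm deep (its x), top 60 mm above the table. Origin at table level under the middle of the plate. Its +x points away from the robot, give or take 12 degrees. Knight, pinch pot, dice tower and clear box stand in a row along y, 113 mm behind the light rail, one behind each of its four stops (within 8 mm of straight behind it), in any order
- rail_mid (a point): Middle of the top of the spotlight's aluminium rail, 76 mm above the table. The rail runs straight along the shelf's y near the edge on the robot's side, 400 mm long, 24 mm wide (14 mm at the top). Four stops, 8 mm wide notches with a black floor, lie at y = -150, -50, +50 and +150 mm from here. Axes as the shelf's
- spot_mid (a point): Middle of the spotlight's black carriage block, 40 mm (x, across the rail) by 44 mm (y, along it) by 28 mm high, astride the rail; this point is 91 mm above the table, the block spans 77 to 105 mm. A finger pushes either flat end face, 22 mm away along y; it may come down over the rail beside it. White line at mid-block on the robot's side. Axes as the shelf's
- spot_head (a point): Middle of the spotlight's lamp head, a black tube 30 mm thick and 58 mm long, lying across the rail and tilted down 14 degrees towards the row of things, on a 9 mm stem over the middle of the carriage, 134 mm above the table; its top reaches about 157 mm. Seen along the rail it does not stick out past the carriage's end faces
- spot (a joint): Spotlight's place along the rail in m, growing with the shelf's +y, 0 at mid-rail, ends at -0.175 and 0.175; starts between the two middle stops. Seated in a stop at -0.15, -0.05, 0.05 or 0.15. It slides with about 1 N; a sprung ball under it drops into a notch from 3 mm away and draws it to the middle (the push dips to nothing); leaving a notch, either way, takes about 4 to 5 N
- knight: Loose black plastic miniature of a knight with sword and shield, 88 mm high on a round base 40 mm across; origin under the middle of the base. The light belongs at the stop in front of it. Not to be touched
- pinch_pot: Loose blue ceramic pinch pot, 72 mm wide, 45 mm high; origin under its middle. Bystander
- dice_tower: Loose red clear acrylic dice tower, 92 mm (x) by 56 mm (y) by 125 mm high, tray on its +x side; origin under the middle of its footprint. Bystander
- clear_box: Clear polycarbonate box 70 by 70 by 90 mm with dice in it, fixed on the shelf, its swing door on the side away from the robot; origin under its middle. Bystander
- box_door (a joint): Opening of the clear box's door in rad, 0 shut; stands half open at 0.6 to 1.0 and is to stay so
- toggle_pivot (a point): Pivot of the toggle's bat on the chrome lamp base (round, 92 mm wide, stands on the shelf at the rail's -y end, carries a brass collar in its middle), 94 mm above the table; the collar's top is 95 mm above the table. Axes as the shelf's
- toggle_tip (a point): Tip of the chrome bat, a rod 8 mm thick, 32 mm from the pivot
- toggle (a joint): Toggle in rad: 0 is off, the bat leaning 23 degrees from upright to the shelf's -x (towards the robot); 0.8 is on, leaning as far to +x (away from the robot). It takes about 2 N at the tip and snaps over by itself once pushed past upright (0.4)

How it is judged:
At the end, for the whole second after the job is handed in: The spotlight sits at rest in the rail stop straight in front of the knight (within 2.5 mm of the stop's middle, the knight within 25 mm of straight ahead), the toggle is over at on (above 0.65 rad), and the knight stands upright (y of knight in the frame of spot_mid between -0.025 and 0.025 m and (value of joint spot between -0.1525 and -0.1475 m or value of joint spot between -0.0525 and -0.0475 m or value of joint spot between 0.0475 and 0.0525 m or value of joint spot between 0.1475 and 0.1525 m) and value of joint toggle above 0.65 rad and velocity of joint spot between -0.005 and 0.005 m/s and angle between knight's own z axis and vertical below 0.1 rad); the robot touches nothing.
It fails at once if the knight is shifted, lifted or tipped (distance of knight from where it was at the start of the episode above 0.01 m or angle between knight's own z axis and vertical above 0.25 rad).
It fails at once if the pinch pot or the dice tower is shifted, lifted or tipped (distance of any of pinch_pot, dice_tower from where it was at the start of the episode above 0.01 m or angle between any of pinch_pot, dice_tower's own z axis and vertical above 0.25 rad).
It fails at once if the clear box's door is swung (value of joint box_door below 0.45 rad or value of joint box_door above 1.15 rad).
It fails at once if the spotlight is gripped between the fingers instead of pushed (x of the grasp point in the frame of spot_mid between -0.035 and 0.035 m and y of the grasp point in the frame of spot_mid between -0.018 and 0.018 m and z of the grasp point in the frame of spot_mid below 0.075 m and contact force between the fingers and spot above 18 N).
It fails at once if the toggle is gripped between the fingers instead of flicked (distance between the grasp point and toggle_tip below 0.02 m and contact force between the fingers and toggle above 18 N).
It also fails if it takes over 56 s, if anything falls off the work surface, if the arm or the gripper's body presses on something with over 40 N, if the wrist force passes 120 N, or if a joint passes its speed limit or range.

### The arm

A 6-joint arm with a two-finger parallel gripper is mounted at the origin on the work surface. World frame = base frame: x ahead of the robot, y to its left, z up, the work surface at z = 0. Lengths are in m, angles in rad, forces in N, time in s.
With the tool pointing down it reaches from about 0.325 to 0.775 m from the base axis. Payload 5.5 kg.
Tool frame: the origin (TCP) lies on the centre line of the jaws, within the pads' length; the fingertips stand 17 mm ahead of it and the grasp point (between the pads) lies 2 mm behind it; z points along the fingers, y is the direction in which the jaws open and shut (so a half turn about z gives the same grasp; the last joint's range is limited). The gripper opens to 85 mm and grips with 20 to 120 N. Pads are 22 mm wide; open, the fingers measure 114 mm over their backs; the gripper's body (76 mm by 85 mm) begins 54 mm behind the grasp point. The pads swing forward as they close: fully open they stand 13 mm farther back than shut.
Start: joints at [1.226, 0.091, 1.231, -0, 1.82, -0.057], TCP at [0.17, 0.575, 0.248] pointing down, gripper open.
Joint ranges: [-2.87, 2.87], [-0.86, 2.18], [0.17, 2.46], [-1.51, 4.65], [0.06, 2.69], [-2.65, 2.65]. Speed limits (rad/s): [2.57, 2.57, 3.01, 3.14, 3.14, 3.14].

### API

Orientations are given as a 3x3 rotation matrix whose columns are the frame's x, y, z axes.
In Python, from bench import * gives the robot as it stands. The module is installed in compiled form; this text tells all that it offers.
- The arm moves only by the tool carry_out, never from a script. Its argument "series" is a list of rows, each a list of 5 numbers: the closure, from -1 (fully open) to 1 (shut), so that 0 is half open, then the shift along the tool's x, y, z in units of 40 mm (1.0 is 40 mm), then the turn about the tool's z in units of 8 degrees (1.0 is 8 degrees). A call has 1 to 20 rows; each row shifts and turns the commanded pose from where the row before left it, along the tool's axes as they then stand; what a row does not reach is not made up. A row lasts 1/8 s, in which the tool goes at most 62.5 mm and 10.7 degrees, less where a joint would pass 70% of its speed; a pose out of reach is approached as far as the arm can. A call is refused whole if a number of a shift passes 1 or a number of a turn 1, either way. A call with a gripper value outside its range is refused whole. The fingers move at their own pace and stop on an object; "squeeze" is the grip in N (left out, the last holds). Time passes only in rows, so rows that do not move let the fingers close. It gives the time, the measured TCP pose, the force and the opening at its end, in the units of the state.
- read_state(): the state, without advancing time (a new reading comes with each control period).
- get_image(name): name is "side" or "top"; returns the picture (420x560x3 uint8, red, green, blue); there is no depth.
- camera_info(name): a dict with "fx", "fy", "cx", "cy" (pixels), "distortion" ([k1, k2, p1, p2, k3] as OpenCV has them; the pictures are not rectified), "rvec" (rotation vector, rad) and "tvec" (3), from world to camera coordinates, as OpenCV has them. Camera axes: x right, y down, z forward; pixel columns grow to the right and rows downward; lengths in m; the calibration is good to about 2 mm. A picture is of the moment at which its call begins. camera_info takes no time and is no camera call.
- finish_job(): hands the job in, once; it reports no verdict.
The state is a dict: "clock": time; "q": joint angles; "joint_vel": joint speeds; "joint_torque": joint torques, N m; "ee_pos": TCP position; "eef_rot": TCP orientation; "wrist_force": force on the tool from outside, world axes, zero at the start; "torque": the same for the moment, N m; "width": finger opening in m.
Only numpy, scipy, OpenCV 4.12 (cv2) and the standard library are available. Lean on these libraries where they do the work, as an engineer would, in place of code of your own. Each camera call takes 0.05 s, during which the arm holds its last target. There are 200 camera calls.

## Working session

There is one attempt and no reset: what is moved stays moved. The work goes in short steps, Python scripts to look and compute and a tool call to move; the robot and the scene stay as the last step left them, time stands still between calls to the robot, and variables do not carry over. Pictures are saved under pics/ and viewed, about 8 in all and at most 12, crops included, and the job is handed in when it is done.

Besides the shell and the picture viewer there is one more tool, called after "Emit:" as name(argument=value, ...), one argument or row to a line, values as JSON. carry_out: Moves the arm, as the interface text tells. Its arguments: {"type":"object","properties":{"series":{"type":"array","items":{"type":"array","items":{"type":"number"}}},"squeeze":{"type":"number"}},"required":["series"]}

```bash
mkdir -p pics; cat > h.py <<'E'
from bench import *
import numpy as np, cv2
def cam(n):
    c=camera_info(n); K=np.array([[c['fx'],0,c['cx']],[0,c['fy'],c['cy']],[0,0,1.]])
    return K,np.array(c['distortion'],float),np.array(c['rvec'],float),np.array(c['tvec'],float)
def ray(n,u,v,z):
    K,d,r,t=cam(n); R=cv2.Rodrigues(r)[0]
    p=cv2.undistortPoints(np.array([[[u,v]]],float),K,d)[0,0]
    D=R.T@np.array([p[0],p[1],1]); C=-R.T@t.ravel()
    return C+D*(z-C[2])/D[2]
def proj(n,P):
    K,d,r,t=cam(n); return cv2.projectPoints(np.array(P,float).reshape(-1,1,3),r,t,K,d)[0][:,0]
def save(n,f,box=None,s=1):
    im=get_image(n)[:,:,::-1]
    if box: im=im[box[1]:box[3],box[0]:box[2]]
    cv2.imwrite('pics/'+f,cv2.resize(im,None,fx=s,fy=s,interpolation=cv2.INTER_CUBIC))
E
python3 - <<'E'
from h import *
save('top','t0.png',s=1.42); save('side','s0.png',s=1.42)
s=read_state();print(s['ee_pos'],s['eef_rot'],s['clock'],s['width'])
for n in('top','side'):
    K,d,r,t=cam(n);print(n,K[0,0],-cv2.Rodrigues(r)[0].T@t)
E
```

```text
[0.17025122 0.57511814 0.24724564] [[-9.58859328e-01  2.83881018e-01 -5.96532008e-04]
 [ 2.83881625e-01  9.58857929e-01 -1.64177663e-03]
 [ 1.05920224e-04 -1.74357731e-03 -9.99998474e-01]] 0.1 0.08515346649036562
top 472.82190691957805 [0.42922132 0.00900205 0.88530469]
side 488.1640436781302 [ 0.26853389 -0.64119961  0.79320391]
```

View pics/t0.png

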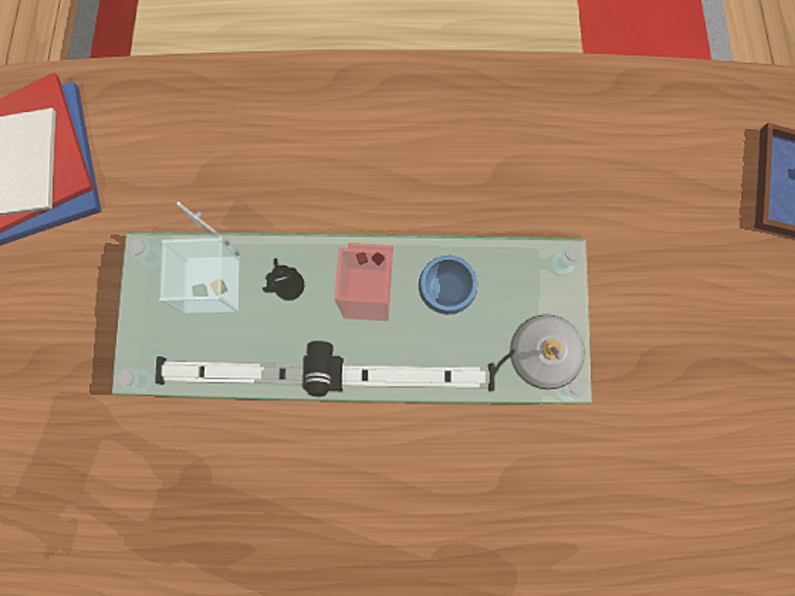

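View pics/s0.png

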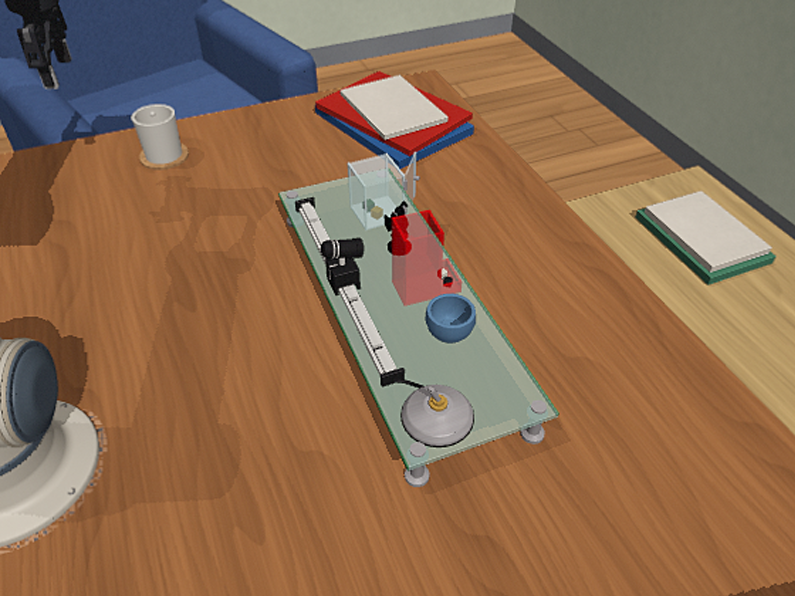

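The top view has +y to the left. The notches are at about (201,371), (282,373), (364,375) and (447,377). The knight, at (285,283), stands behind the second from the left, the +50 mm stop. The spotlight, at about (321,370), sits between the two middle stops, so it has to be pushed towards +y. The lamp base is at (548,350). Next I'll crop in for measurement.

```bash
python3 - <<'E'
from h import *
a=get_image('top')[:,:,::-1];b=get_image('side')[:,:,::-1]
c1=cv2.resize(a[225:290,100:260],None,fx=5,fy=5,interpolation=cv2.INTER_CUBIC) 
c2=cv2.resize(a[215:280,355:415],None,fx=5,fy=5,interpolation=cv2.INTER_CUBIC)
c3=cv2.resize(b[260:325,270:340],None,fx=5,fy=5,interpolation=cv2.INTER_CUBIC) 
out=np.zeros((600,800,3),np.uint8)
c1=c1[:270];out[:270,:800]=c1;out[272:597,:300]=c2;out[272:597,310:660]=c3
cv2.imwrite('pics/c1.png',out)
k=1/1.42
pts=[ray('top',u*k,v*k,.075) for u,v in[(201.5,371.5),(282.5,373.5),(364.5,375.5),(447.5,377.5)]]
for p in pts:print(p)
print('knight',ray('top',287*k,284*k,.09), 'base', ray('top',548*k,351*k,.075))
E
```

```text
[0.49104446 0.24811325 0.075     ]
[0.48945721 0.14797048 0.075     ]
[0.48742514 0.04862714 0.075     ]
[ 0.48493283 -0.05132465  0.075     ]
knight [0.59686395 0.14316111 0.09      ] base [ 0.51647495 -0.17484787  0.075     ]
```

View pics/c1.png

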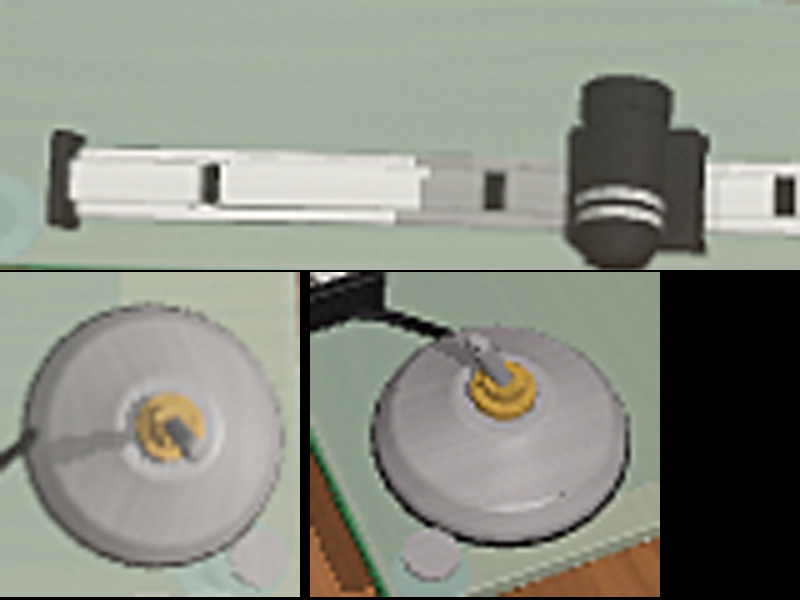

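```bash
python3 - <<'E'
from h import *
n=[ray('top',100+x/5,225+y/5,.075) for x,y in[(210,184),(495,191),(784,196)]]
for p in n:print(p)
for x,y in[(567,190),(707,190)]:print('car',ray('top',100+x/5,225+y/5,.105))
print('head',ray('top',100+622/5,225+170/5,.149))
print('piv',ray('top',389,245.6,.095),ray('side',308.6,283,.095))
print('tip',ray('top',393,251.6,.1235),ray('side',303.6,274.6,.1235))
yd=(n[0]-n[2])/np.linalg.norm(n[0]-n[2]);print(yd)
E
```

```text
[0.49073381 0.24792348 0.075     ]
[0.48916273 0.14786506 0.075     ]
[0.48782991 0.04844216 0.075     ]
car [0.48740664 0.11876263 0.105     ]
car [0.48758335 0.07240173 0.105     ]
head [0.49043824 0.09546979 0.149     ]
piv [ 0.51697824 -0.17571899  0.095     ] [ 0.51760087 -0.18012469  0.095     ]
tip [ 0.50394534 -0.17531106  0.1235    ] [ 0.50710688 -0.17955125  0.1235    ]
[0.01455569 0.99989406 0.        ]
```

Emit:
carry_out(
  series=[
    [1,0,0,0,-0.98],
    [1,0,0,0,-0.98],
    [1,-0.58,-0.95,0,0],
    [1,-0.58,-0.95,0,0],
    [1,-0.58,-0.95,0,0],
    [1,-0.58,-0.95,0,0],
    [1,-0.58,-0.95,0,0],
    [1,-0.58,-0.95,0,0],
    [1,-0.58,-0.95,0,0],
    [1,-0.58,-0.95,0,0],
    [1,-0.58,-0.95,0,0],
    [1,-0.58,-0.95,0,0],
    [1,-0.58,-0.95,0,0],
    [1,-0.58,-0.95,0,0],
    [1,-0.58,-0.95,0,0],
    [1,-0.58,-0.95,0,0],
    [1,0,0,0,0],
    [1,0,0,0,0],
  ],
  squeeze=20,
)

```text
clock: 2.45
ee_pos: [0.4873, 0.0391, 0.2481]
eef_rot: [[-1.0, 0.014, -0.001], [0.014, 1.0, 0.0], [0.001, 0.0, -1.0]]
wrist_force: [-0.5, -0.7, -0.0]
width: -0.0001
```

```bash
python3 - <<'E'
from h import *
s=read_state();print(s['ee_pos'],s['eef_rot'],s['clock'],s['width'])
save('side','s1.png',(150,0,400,330),1.8)
p=s['ee_pos']
for d in(0,.017,.030):print(d,(proj('side',p+s['eef_rot'][:,2]*d)-[150,0])*1.8)
E
```

```text
[0.48733702 0.03906406 0.2480876 ] [[-9.99894825e-01  1.44887043e-02 -6.44934058e-04]
 [ 1.44884039e-02  9.99894928e-01  4.67972402e-04]
 [ 6.51646607e-04  4.58579118e-04 -9.99999683e-01]] 2.45 -0.00012431385721995333
0 [[172.27765405 265.36058247]]
0.017 [[173.06591795 278.58843322]]
0.03 [[173.65477041 288.47282896]]
```

View pics/s1.png

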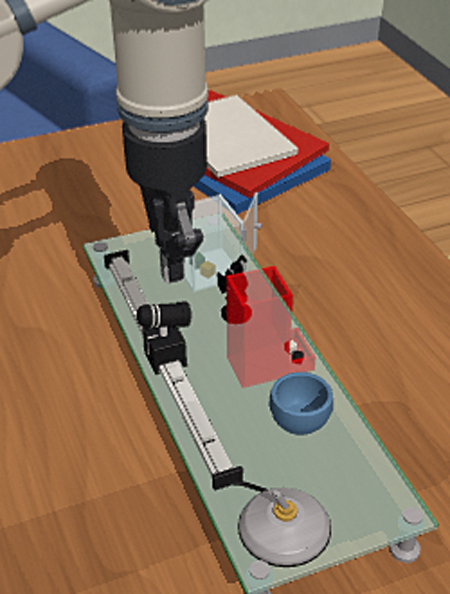

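The shut fingertips show at (172,280), which matches 17 mm ahead of the TCP. The linkage is wide along the jaw axis, so I'll turn 90° to put its narrow side towards the lamp head, then come down beside the carriage.

Emit:
carry_out(
  series=[
    [1,0,0,0,0.9375],
    [1,0,0,0,0.9375],
    [1,0,0,0,0.9375],
    [1,0,0,0,0.9375],
    [1,0,0,0,0.9375],
    [1,0,0,0,0.9375],
    [1,0,0,0,0.9375],
    [1,0,0,0,0.9375],
    [1,0,0,0,0.9375],
    [1,0,0,0,0.9375],
    [1,0,0,0,0.9375],
    [1,0,0,0,0.9375],
    [1,0,0,0.7,0],
    [1,0,0,0.7,0],
    [1,0,0,0.7,0],
    [1,0,0,0.7,0],
    [1,0,0,0.7,0],
    [1,0,0,0,0],
    [1,0,0,0,0],
  ],
)

```text
clock: 4.88
ee_pos: [0.4879, 0.0395, 0.1097]
eef_rot: [[0.013, 1.0, 0.002], [1.0, -0.013, 0.0], [0.0, 0.002, -1.0]]
wrist_force: [0.0, 0.5, -0.6]
width: 0.0002
```

Emit:
carry_out(
  series=[
    [1,0.15,0,0,0],
    [1,0.15,0,0,0],
    [1,0.15,0,0,0],
    [1,0.15,0,0,0],
    [1,0.15,0,0,0],
    [1,0.15,0,0,0],
    [1,0.15,0,0,0],
    [1,0.15,0,0,0],
    [1,0.15,0,0,0],
    [1,0.15,0,0,0],
    [1,0.05,0,0,0],
    [1,0,0,0,0],
  ],
)

```text
clock: 6.38
ee_pos: [0.4883, 0.1014, 0.1081]
eef_rot: [[0.014, 1.0, -0.0], [1.0, -0.014, 0.001], [0.001, -0.0, -1.0]]
wrist_force: [-0.6, 0.6, 0.1]
width: 0.0
```

```bash
python3 - <<'E'
from h import *
save('top','t2.png',(110,180,310,300),4)
print(read_state()['wrist_force'])
E
```

```text
[-0.60313881 -0.48867244  0.7020362 ]
```

View pics/t2.png

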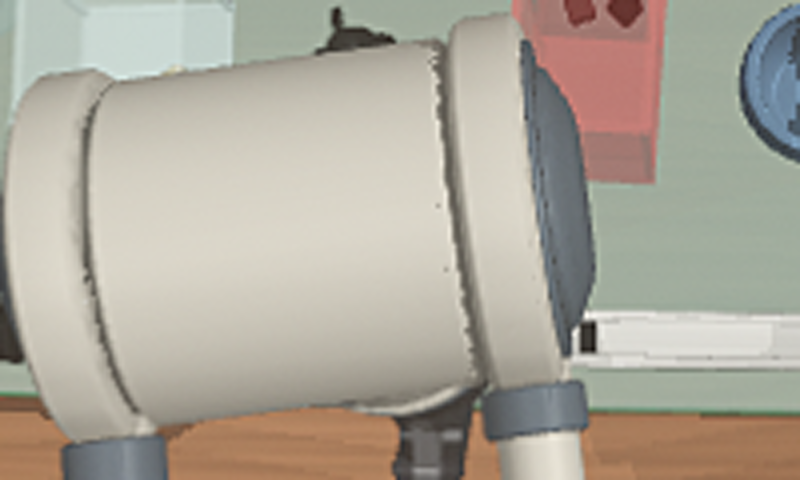

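The arm hides the carriage from above, so I'll creep to the notch and watch the force.

Emit:
carry_out(
  series=[
    [1,0.05,0,0,0],
    [1,0.05,0,0,0],
    [1,0.05,0,0,0],
    [1,0.05,0,0,0],
    [1,0,0,0,0],
  ],
)

```text
clock: 7.05
ee_pos: [0.4886, 0.1093, 0.1083]
eef_rot: [[0.014, 1.0, 0.0], [1.0, -0.014, 0.001], [0.001, 0.0, -1.0]]
wrist_force: [-0.6, 0.7, -0.1]
width: -0.0002
```

Emit:
carry_out(
  series=[
    [1,0.04,0,0,0],
    [1,0,0,0,0],
  ],
)

```text
clock: 7.3
ee_pos: [0.4886, 0.1107, 0.1083]
eef_rot: [[0.014, 1.0, 0.0], [1.0, -0.014, 0.0], [0.0, 0.0, -1.0]]
wrist_force: [0.2, -0.9, -0.3]
width: 0.0
```

```bash
python3 - <<'E'
from h import *
save('side','s2.png',(190,120,320,220),6)
s=read_state();print(s['ee_pos'],s['wrist_force'])
for y in(.148,.145):
  c=np.array([.489,y,.091]);print((proj('side',[c+[-.02,0,0],c+[-.02,-.022,.014],c+[-.02,.022,.014],c+[.02,-.022,.014]])-[190,120])*6)
E
```

```text
[0.48861239 0.11064358 0.1083466 ] [-0.34875299 -0.81069469  0.2930243 ]
[[205.35325988 352.40506185]
 [221.59327748 360.23173084]
 [183.51773518 286.99411953]
 [327.62870736 331.81499087]]
[[207.93558611 357.41593005]
 [224.26668922 365.3742771 ]
 [186.04816563 291.86111903]
 [330.47247845 336.84708528]]
```

View pics/s2.png

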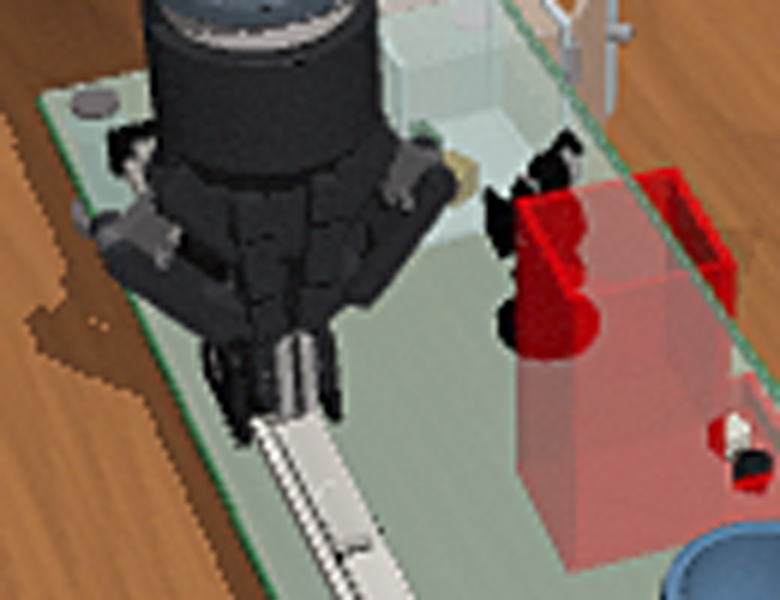

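Emit:
carry_out(
  series=[
    [1,0.03,0,0,0],
    [1,0,0,0,0],
  ],
)

```text
clock: 7.6
ee_pos: [0.4886, 0.1118, 0.1083]
eef_rot: [[0.014, 1.0, 0.0], [1.0, -0.014, 0.0], [0.0, 0.0, -1.0]]
wrist_force: [0.5, 0.5, -0.4]
width: -0.0001
```

Emit:
carry_out(
  series=[
    [1,0.03,0,0,0],
    [1,0,0,0,0],
  ],
)

```text
clock: 7.85
ee_pos: [0.4887, 0.1131, 0.1083]
eef_rot: [[0.014, 1.0, 0.0], [1.0, -0.014, 0.001], [0.001, 0.0, -1.0]]
wrist_force: [-0.3, 0.5, 0.3]
width: 0.0001
```

Emit:
carry_out(
  series=[
    [1,0.03,0,0,0],
    [1,0,0,0,0],
  ],
)

```text
clock: 8.1
ee_pos: [0.4887, 0.1142, 0.1083]
eef_rot: [[0.014, 1.0, 0.0], [1.0, -0.014, 0.0], [0.0, 0.0, -1.0]]
wrist_force: [0.1, 1.0, -0.2]
width: -0.0004
```

Emit:
carry_out(
  series=[
    [1,0.02,0,0,0],
    [1,0,0,0,0],
  ],
)

```text
clock: 8.35
ee_pos: [0.4886, 0.1149, 0.1083]
eef_rot: [[0.014, 1.0, -0.0], [1.0, -0.014, 0.0], [0.0, -0.0, -1.0]]
wrist_force: [0.3, 0.3, 0.5]
width: 0.0001
```

The force fell from −0.8 N to zero at about 0.111 and stayed there, which is consistent with the carriage having clicked ahead. I'll back off, move to the toggle's near side and look.

Emit:
carry_out(
  series=[
    [1,-0.5,0,0,0],
    [1,-0.5,0,0,0],
    [1,0,0,-0.5,0],
    [1,0,0,-0.5,0],
    [1,0,0,-0.5,0],
    [1,-0.9,-0.08,0,0],
    [1,-0.9,-0.08,0,0],
    [1,-0.9,-0.08,0,0],
    [1,-0.9,-0.08,0,0],
    [1,-0.9,-0.08,0,0],
    [1,-0.9,-0.08,0,0],
    [1,-0.9,-0.08,0,0],
    [1,0,0,0,0],
    [1,0,0,0,0],
  ],
)

```text
clock: 10.1
ee_pos: [0.4625, -0.1763, 0.1692]
eef_rot: [[0.014, 1.0, 0.001], [1.0, -0.014, 0.0], [0.0, 0.001, -1.0]]
wrist_force: [0.7, 0.3, 0.8]
width: -0.0001
```

```bash
python3 - <<'E'
from h import *
a=get_image('top')[:,:,::-1];b=get_image('side')[:,:,::-1]
out=np.zeros((600,800,3),np.uint8)
out[:300,:800]=cv2.resize(a[220:280,110:270],None,fx=5,fy=5,interpolation=cv2.INTER_CUBIC)
out[302:597,:300]=cv2.resize(b[140:199,210:270],None,fx=5,fy=5,interpolation=cv2.INTER_CUBIC)
out[302:597,310:795]=cv2.resize(b[240:299,255:352],None,fx=5,fy=5,interpolation=cv2.INTER_CUBIC)
cv2.imwrite('pics/c3.png',out)
for y in(.148,.145):
  c=np.array([.489,y,.091]);q=[c+[-.02,0,0],c+[-.02,-.022,.014],c+[-.02,.022,.014],c+[.02,-.022,.014]]
  print((proj('top',q)-[110,220])*5,(proj('side',q)-[210,140])*5+[0,302])
s=read_state();p=s['ee_pos'];print(p,s['clock'],(proj('side',p+[0,0,-.017])-[255,240])*5+[310,302])
E
```

```text
[[435.05788794 272.47928571]
 [493.97636098 270.76037183]
 [361.84010577 269.7353469 ]
 [496.77217352 149.79876821]] [[ 71.12771657 495.67088488]
 [ 84.66106456 502.19310903]
 [ 52.93144598 441.16176628]
 [173.0239228  478.51249239]]
[[443.91800798 272.54634642]
 [503.02837561 270.81779632]
 [370.80782825 269.816114  ]
 [505.75372155 149.83464395]] [[ 73.27965509 499.84660837]
 [ 86.88890768 506.47856425]
 [ 55.04013802 445.21759919]
 [175.39373204 482.7059044 ]]
[ 0.46250614 -0.17587185  0.16882695] 10.2 [[428.8437133  455.80874539]]
```

View pics/c3.png

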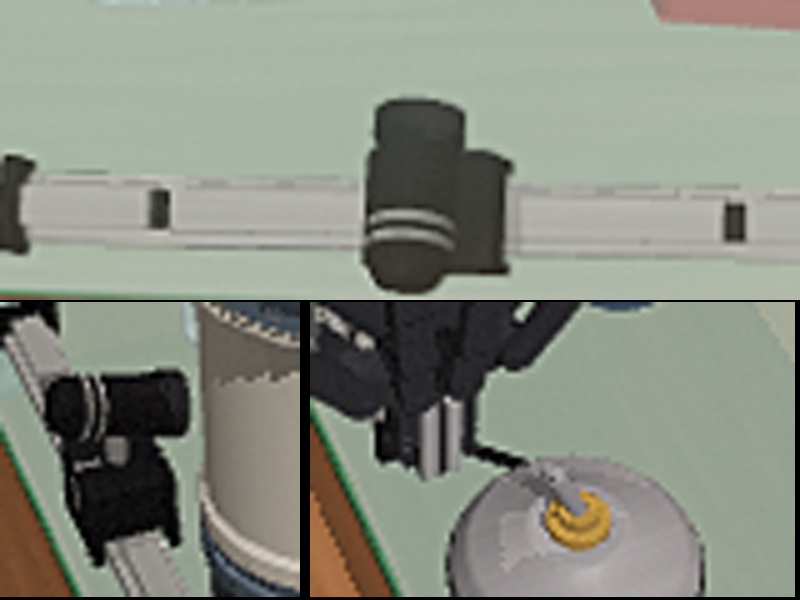

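```bash
python3 - <<'E'
from h import *
g=cv2.cvtColor(get_image('top'),cv2.COLOR_RGB2GRAY).astype(int)
for r in(257,259,264,266,268,270,271):print(r,g[r,180:188],g[r,206:216])
for u,z in((366,.105),(511,.077),(504,.105),(508,.077)):print(u,z,ray('top',110+u/5,220+210/5,z)[1])
print(ray('top',110+159/5,220+209/5,.075),ray('top',110+735/5,220+222/5,.075))
E
```

```text
257 [156 160 185  66  55  59  59  61] [ 61  61  58  56  41 132 159 158 155 155]
259 [179 183 186  70  51  58  61  58] [ 62  62  57  53  40 150 165 158 167 170]
264 [173 178 158  80 121  89  71  49] [ 60  59  57  51  56 144 160 153 170 175]
266 [167 171 146  36 105 166 169 171] [ 59  61  55  48  56 147 164 157 175 182]
268 [183 187 152 103  69  67  47  47] [ 63  61  56  48  72 139 154 146 155 164]
270 [171 179 102  42  53  57  58  56] [ 64  63  54  46  75 136 150 146 156 163]
271 [182 191 112  41  52  56  56  58] [ 61  60  55  46  84 154 167 159 156 156]
366 0.105 0.16921996750375107
511 0.077 0.12480434768147299
504 0.105 0.12312042297782641
508 0.077 0.1258375321752818
[0.49072998 0.24827957 0.075     ] [0.48748853 0.04809747 0.075     ]
```

Edge measurements put the carriage middle at y ≈ 0.149 and the notch at 0.148, so it is seated. The bat still leans towards the robot, in the lower right crop at (545,475). Now the toggle.

Emit:
carry_out(
  series=[
    [1,0,0,0.475,0],
    [1,0,0,0.475,0],
    [1,0,0,0,0],
    [1,0,0.15,0,0],
    [1,0,0.15,0,0],
    [1,0,0.15,0,0],
    [1,0,0.15,0,0],
    [1,0,0.15,0,0],
    [1,0,0,0,0],
  ],
)

```text
clock: 11.38
ee_pos: [0.4921, -0.1773, 0.1303]
eef_rot: [[0.014, 1.0, -0.001], [1.0, -0.014, 0.0], [0.0, -0.001, -1.0]]
wrist_force: [-2.3, 0.2, 1.0]
width: -0.0
```

Emit:
carry_out(
  series=[
    [1,0,0.1,0,0],
    [1,0,0.1,0,0],
    [1,0,0,0,0],
  ],
)

```text
clock: 11.75
ee_pos: [0.5005, -0.1774, 0.1303]
eef_rot: [[0.014, 1.0, 0.001], [1.0, -0.014, -0.0], [-0.0, 0.001, -1.0]]
wrist_force: [1.5, -0.7, -0.4]
width: -0.0002
```

```bash
python3 - <<'E'
from h import *
save('side','s4.png',(255,220,352,299),6)
s=read_state();print(s['ee_pos'],s['wrist_force'])
E
```

```text
[ 0.50030235 -0.1773532   0.13002974] [ 0.08509871 -0.99180684  0.27010416]
```

View pics/s4.png

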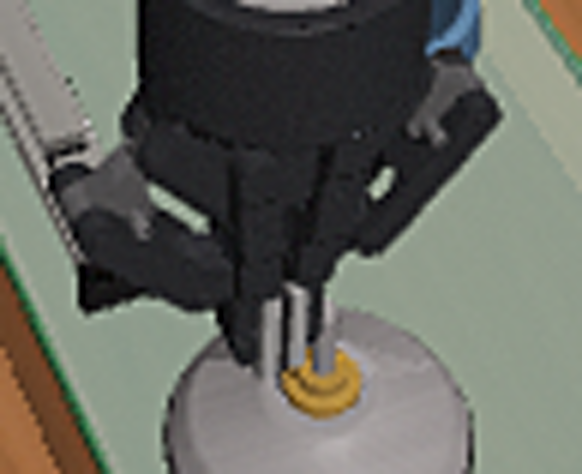

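The force dropped from −2.3 N to zero, so it has probably snapped over. I'll back off and check.

Emit:
carry_out(
  series=[
    [1,0,-0.5,0,0],
    [1,0,-0.5,0,0],
    [1,0,-0.5,-0.5,0],
    [1,0,0,-1,0],
    [1,0,0,-1,0],
    [1,0,0,0,0],
    [1,0,0,0,0],
  ],
)

```text
clock: 12.68
ee_pos: [0.44, -0.1765, 0.2294]
eef_rot: [[0.014, 1.0, -0.001], [1.0, -0.014, 0.0], [0.0, -0.001, -1.0]]
wrist_force: [0.3, 0.5, -0.6]
width: 0.0002
```

```bash
python3 - <<'E'
from h import *
a=get_image('top')[:,:,::-1];b=get_image('side')[:,:,::-1]
out=np.zeros((600,800,3),np.uint8)
out[:295,:485]=cv2.resize(b[240:299,255:352],None,fx=5,fy=5,interpolation=cv2.INTER_CUBIC)
out[300:600,:800]=cv2.resize(a[180:280,110:377],(800,300),interpolation=cv2.INTER_CUBIC)
out[:295,490:790]=cv2.resize(b[140:199,210:270],None,fx=5,fy=5,interpolation=cv2.INTER_CUBIC)
cv2.imwrite('pics/c5.png',out)
P=np.array([.517,-.178,.094])
for sx in(-1,1):print((proj('side',P+[sx*.0125,0,.0295])-[255,240])*5)
s=read_state();print(s['ee_pos'],s['clock'],s['wrist_force'])
g=cv2.cvtColor(a,cv2.COLOR_BGR2GRAY).astype(int)
for r in(259,266,270):print(r,g[r,180:188],g[r,206:216])
E
```

```text
[[234.20699042 172.03526188]]
[[299.82937025 149.55058556]]
[ 0.43969457 -0.1763007   0.22845736] 12.775 [-0.98402421 -0.35144666 -0.88846512]
259 [182 185 187  74  55  61  62  62] [ 68  71  68  61  41 218 231 222 228 230]
266 [168 173 148  41 107 170 172 174] [ 64  63  58  53  57 144 160 152 170 176]
270 [173 183 103  45  55  56  59  61] [ 66  64  58  50  76 140 153 148 158 165]
```

View pics/c5.png

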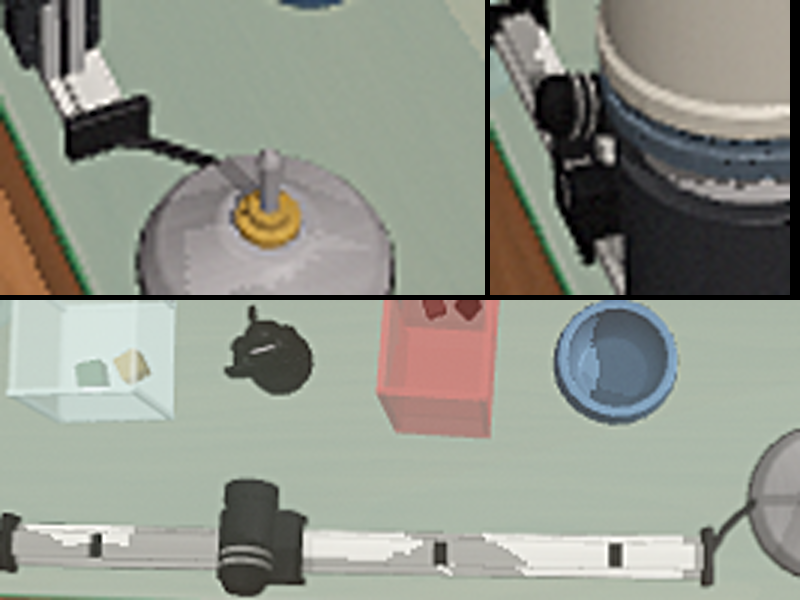

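The bat's tip is now at (268,155), between the predicted off (234,172) and on (300,150). That isn't clear enough, so I'll look closer from both cameras.

```bash
python3 - <<'E'
from h import *
a=get_image('top')[:,:,::-1];b=get_image('side')[:,:,::-1]
out=np.zeros((400,800,3),np.uint8)
A=(365,225);B=(288,258)
out[:,:400]=cv2.resize(a[A[1]:A[1]+40,A[0]:A[0]+40],(400,400),interpolation=cv2.INTER_CUBIC)
out[:,400:]=cv2.resize(b[B[1]:B[1]+40,B[0]:B[0]+40],(400,400),interpolation=cv2.INTER_CUBIC)
cv2.imwrite('pics/c6.png',out)
P=np.array([.517,-.178,.094])
for n,o,k in(('top',A,0),('side',B,400)):
  for t in(None,-.4,0,.4):
    q=P if t is None else P+.032*np.array([np.sin(t),0,np.cos(t)])
    print(n,t,(proj(n,q)[0]-o+.5)*10+[k,0])
E
```

```text
top None [256.88854237 211.44721764]
top -0.4 [301.01059943 267.2630007 ]
top 0 [301.62924607 189.46460852]
top 0.4 [294.84769794 115.64296559]
side None [602.54979564 250.50830367]
side -0.4 [543.61369575 169.09444957]
side 0 [609.90623701 137.44137261]
side 0.4 [674.4502757  124.26416479]
```

View pics/c6.png

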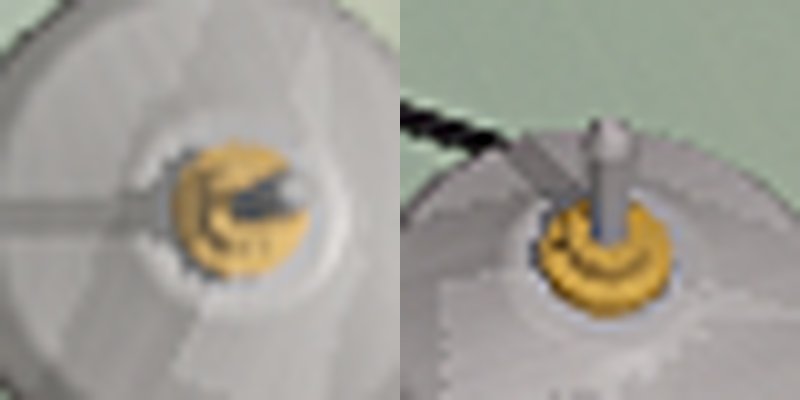

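Both views show the bat standing upright, with its tip at (293,188) from above and (610,130) from the side. It has stuck at dead centre and needs a further push.

Emit:
carry_out(
  series=[
    [1,0,0.25,0.8,0],
    [1,0,0.25,0.8,0],
    [1,0,0,0.8,0],
    [1,0,0.2,0.06,0],
    [1,0,0.2,0,0],
    [1,0,0.2,0,0],
    [1,0,0.2,0,0],
    [1,0,0.1,0,0],
    [1,0,0.1,0,0],
    [1,0,0,0,0],
  ],
)

```text
clock: 14.12
ee_pos: [0.5002, -0.1774, 0.1319]
eef_rot: [[0.014, 1.0, -0.0], [1.0, -0.014, 0.0], [0.0, -0.0, -1.0]]
wrist_force: [0.3, 0.6, 0.1]
width: 0.0001
```

Emit:
carry_out(
  series=[
    [1,0,0.05,0,0],
    [1,0,0.05,0,0],
    [1,0,0,0,0],
  ],
)

```text
clock: 14.5
ee_pos: [0.5042, -0.1775, 0.1319]
eef_rot: [[0.014, 1.0, 0.0], [1.0, -0.014, -0.0], [-0.0, 0.0, -1.0]]
wrist_force: [0.7, -0.3, 0.1]
width: -0.0002
```

Emit:
carry_out(
  series=[
    [1,0,0.05,0,0],
    [1,0,0,0,0],
  ],
)

```text
clock: 14.75
ee_pos: [0.5062, -0.1775, 0.1319]
eef_rot: [[0.014, 1.0, 0.0], [1.0, -0.014, -0.0], [-0.0, 0.0, -1.0]]
wrist_force: [0.1, 0.2, 0.1]
width: -0.0001
```

Emit:
carry_out(
  series=[
    [1,0,0.03,0,0],
    [1,0,0,0,0],
  ],
)

```text
clock: 15.0
ee_pos: [0.5074, -0.1775, 0.1319]
eef_rot: [[0.014, 1.0, -0.0], [1.0, -0.014, 0.0], [0.0, -0.0, -1.0]]
wrist_force: [-0.8, -0.3, -0.0]
width: -0.0002
```

Emit:
carry_out(
  series=[
    [1,0,-0.5,0,0],
    [1,0,-0.5,0,0],
    [1,0,-0.5,-0.5,0],
    [1,0,-0.2,-1,0],
    [1,0,0,-1,0],
    [1,0,0,0,0],
    [1,0,0,0,0],
  ],
)

```text
clock: 15.88
ee_pos: [0.4392, -0.1765, 0.2313]
eef_rot: [[0.014, 1.0, -0.0], [1.0, -0.014, 0.0], [0.0, -0.0, -1.0]]
wrist_force: [-0.1, -0.2, -0.1]
width: 0.0001
```

```bash
python3 - <<'E'
from h import *
a=get_image('top')[:,:,::-1];b=get_image('side')[:,:,::-1]
out=np.zeros((600,800,3),np.uint8)
A=(365,225);B=(288,258)
out[:300,:300]=cv2.resize(a[A[1]:A[1]+40,A[0]:A[0]+40],(300,300),interpolation=cv2.INTER_CUBIC)
out[:300,310:610]=cv2.resize(b[B[1]:B[1]+40,B[0]:B[0]+40],(300,300),interpolation=cv2.INTER_CUBIC)
out[300:600,:800]=cv2.resize(a[170:280,110:403],(800,300),interpolation=cv2.INTER_CUBIC)
cv2.imwrite('pics/c7.png',out)
P=np.array([.517,-.178,.094])
for n,o,k in(('top',A,0),('side',B,310)):
  for t in(-.4,0,.4):
    q=P+.032*np.array([np.sin(t),0,np.cos(t)])
    print(n,t,(proj(n,q)[0]-o+.5)*7.5+[k,0])
s=read_state();print(s['ee_pos'],s['clock'],s['wrist_force'])
g=cv2.cvtColor(a,cv2.COLOR_BGR2GRAY).astype(int)
for r in(259,266,270):print(r,g[r,180:188],g[r,206:216])
E
```

```text
top -0.4 [225.75794957 200.44725053]
top 0 [226.22193455 142.09845639]
top 0.4 [221.13577346  86.7322242 ]
side -0.4 [417.71027181 126.82083718]
side 0 [467.42967776 103.08102946]
side 0.4 [515.83770677  93.19812359]
[ 0.43892641 -0.17634084  0.2302297 ] 15.975 [-0.32289612 -0.06593162 -0.22689979]
259 [181 185 188  75  55  60  63  62] [ 69  70  67  60  42 218 230 222 228 230]
266 [168 173 148  41 106 169 172 174] [ 63  64  60  52  56 144 159 151 169 176]
270 [174 182 103  43  54  59  61  62] [ 66  64  57  49  77 139 153 148 159 165]
```

View pics/c7.png

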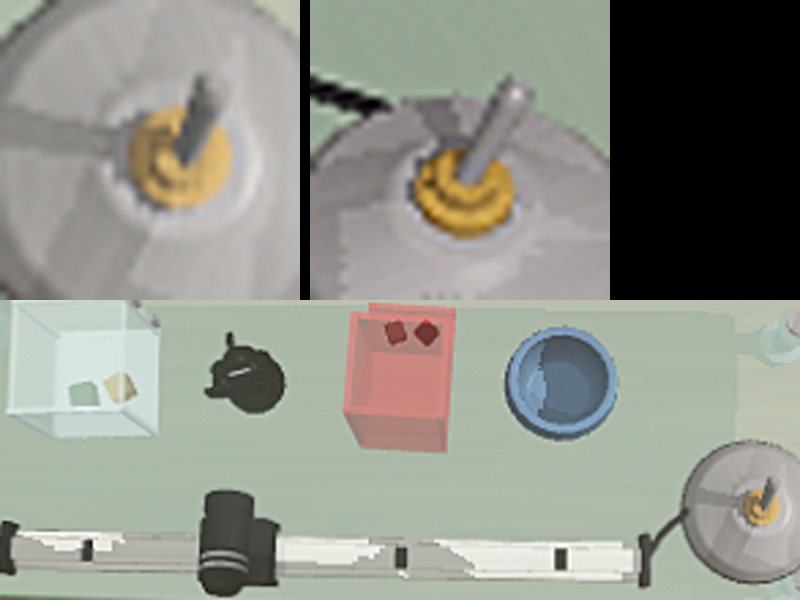

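The bat now leans away from the robot. Its tip is at (209,85) from above and (515,88) from the side, close to the predicted on positions (221,87) and (516,93). The spotlight hasn't moved, the knight stands behind it, and the gripper is clear of everything.

```bash
python3 -c "
from bench import *
print(finish_job())"
```

```text
the job is handed in; nothing more can be done
None
```

I pushed the spotlight with the shut fingertips into the +50 mm stop in front of the knight, flicked the toggle to on, and handed the job in at about 16 s. No verdict was reported.

- **Spotlight:** the last pictures put the carriage middle at y ≈ 0.149 m, with the notch at 0.148 m. That is within the roughly 2 mm camera calibration. The arm hid the carriage during the push, so I judged the click from the push force dropping to zero, though that drop was close to the sensor noise. The pictures taken afterwards agreed.
- **Toggle:** the first flick left the bat stuck upright, even though the force had dropped as if it had snapped over. A second push took it over, and both cameras then showed the tip close to the predicted on position.
- **Other things on the shelf:** the knight, pot and dice tower look undisturbed, with no contact seen. The clear box's door was not checked again at the end, but the arm stayed well away from it. The gripper was clear of everything at hand-in.

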